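# Sort the thread spools into the lift-out trays, then hold the thread case open

## Task

We are repacking the conservator's thread case. First stand the red spools on end in the red tray and the white one on end in the white tray, leaving the trays and everything else on the table where they are; then raise the lid of the case by its brass knob and hold it open at 60 degrees, so that I can lower both trays in with two hands. The lid has no stay and drops shut if let go, and its hinge screws are worn, so do not swing it up beyond about 75 degrees; finish still holding the knob, with the lid steady at 60 degrees.

Things in the scene. Friction and masses are not known exactly. Their poses are not given: they have to be found in the camera images.
- case_lid (a joint): hinge of the thread case's lid: 0 when shut, grows as the front of the lid is raised, 1.047 rad = 60 degrees; limit 1.75. It turns easily (friction under 0.05 N m) and has no stay or spring: the lid (0.3 to 0.6 kg) falls shut by its own weight at any angle below about 90 degrees
- thread_case: dark wooden case with brass corners, fixed to the table, 180 mm (x) by 220 mm (y) by 75 mm high without its lid. Origin in the middle of its underside, on the table; its own -x side is the front (with the knob and the brass lock plate) and points roughly to the robot, z up. The shut lid brings it to 99 mm (raised panel 102 mm)
- lid_hinge (a point): middle of the lid's hinge line, at the upper back edge of the case: in the case's frame at x = +93.5 mm, y = 0, z = 75 mm. The hinge line runs along the case's own y. The point is fixed to the case and has its axes
- lid_knob (a point): centre of the lid's brass knob, moving with the lid: a round cylinder 25 mm in diameter, 22 mm long, whose axis stands straight out of the middle of the lid's front; this point is 27 mm ahead of that face. Lid shut: 210.5 mm ahead of the hinge line (case's own -x), 12 mm above it, 87 mm above the table. Pinched from above across the case's y, it turns between the pads as the lid rises
- red_tray: open red tray, loose, 0.35 kg, outside 96 mm (own x) by 155 mm (own y) by 28 mm high, walls 4 mm, inner floor 4 mm above its underside. Origin in the middle of its underside, on the table; long side along its own y, z up
- white_tray: open white tray, otherwise the same as the red one
- red_spool_a_top (a point): middle of the top end of a wooden thread spool (red thread) that stands on end: 42 mm high, ends 28 mm across, 0.04 kg; its loose thread end is only for the eye. The point is on the spool's axis, 42 mm above its foot; own z up along the axis. To the fingers it is a square block 28 x 28 x 42 mm with sides along its own x and y
- red_spool_b_top (a point): middle of the top end of a wooden thread spool (red thread) that stands on end: 42 mm high, ends 28 mm across, 0.04 kg; its loose thread end is only for the eye. The point is on the spool's axis, 42 mm above its foot; own z up along the axis. To the fingers it is a square block 28 x 28 x 42 mm with sides along its own x and y
- white_spool_top (a point): middle of the top end of a wooden thread spool (white thread) that stands on end: 42 mm high, ends 28 mm across, 0.04 kg; its loose thread end is only for the eye. The point is on the spool's axis, 42 mm above its foot; own z up along the axis. To the fingers it is a square block 28 x 28 x 42 mm with sides along its own x and y
- tweezers_b: plain steel tweezers lying flat, 12 x 122 x 9 mm, near the front edge of the table; to be left alone. Origin at its underside
- vial_1: clear corked glass vial with a paper label, 32 x 32 x 56 mm, at the left edge of the table; to be left alone. Origin at its underside
- vial_2: brown corked glass vial with a paper label, 36 x 36 x 84 mm, at the left edge of the table; to be left alone. Origin at its underside
- tin_b: flat green and grey tin of wax, 72 x 72 x 24 mm, at the left edge of the table; to be left alone. Origin at its underside
- magnifier_b: magnifying glass lying flat, 71 x 166 x 17 mm, behind the trays, to the left; to be left alone. Origin at its underside
- tape_b: roll of cream masking tape lying flat, 96 x 95 x 25 mm, behind the spools; to be left alone. Origin at its underside
- scissors_b: scissors with blue handles lying flat, 87 x 199 x 9 mm, to the right of the spools; to be left alone. Origin at its underside
- caliper: grey steel caliper lying flat, 72 x 200 x 8 mm, at the right; to be left alone. Origin at its underside
- notebook_b: closed dark blue notebook lying flat, 210 x 152 x 14 mm, at the far right; to be left alone. Origin at its underside

How it is judged:
On the way, in this order (a step that is already met when the one before it is completed fails the run):
1. all three spools stand on end in the tray of their own colour and are let go (x of red_spool_a_top in the frame of red_tray between -0.04 and 0.04 m and y of red_spool_a_top in the frame of red_tray between -0.067 and 0.067 m and z of red_spool_a_top in the frame of red_tray between 0.04 and 0.052 m and angle between each of red_spool_a_top, red_spool_b_top, white_spool_top's own z axis and vertical below 0.2 rad and x of red_spool_b_top in the frame of red_tray between -0.04 and 0.04 m and y of red_spool_b_top in the frame of red_tray between -0.067 and 0.067 m and z of red_spool_b_top in the frame of red_tray between 0.04 and 0.052 m and x of white_spool_top in the frame of white_tray between -0.04 and 0.04 m and y of white_spool_top in the frame of white_tray between -0.067 and 0.067 m and z of white_spool_top in the frame of white_tray between 0.04 and 0.052 m and distance between the grasp point and red_spool_a_top above 0.05 m and distance between the grasp point and red_spool_b_top above 0.05 m and distance between the grasp point and white_spool_top above 0.05 m), for 0.2 s.
2. the lid is held by its knob at 60 degrees (value of joint case_lid between 0.942 and 1.152 rad and contact force between the fingers and thread_case above 0.5 N and distance between the grasp point and lid_knob below 0.045 m), for 0.3 s.
At the end, for the whole second after the job is handed in: The lid stands at 60 degrees (within 6) and still, the fingers are at its knob (tool centre within 45 mm of it) and carry it; both red spools stand on end on the floor of the red tray and the white spool on that of the white tray (tilt under 11 degrees) (all of step 2 and velocity of joint case_lid between -0.05 and 0.05 rad/s and x of red_spool_a_top in the frame of red_tray between -0.04 and 0.04 m and y of red_spool_a_top in the frame of red_tray between -0.067 and 0.067 m and z of red_spool_a_top in the frame of red_tray between 0.04 and 0.052 m and angle between each of red_spool_a_top, red_spool_b_top, white_spool_top's own z axis and vertical below 0.2 rad and x of red_spool_b_top in the frame of red_tray between -0.04 and 0.04 m and y of red_spool_b_top in the frame of red_tray between -0.067 and 0.067 m and z of red_spool_b_top in the frame of red_tray between 0.04 and 0.052 m and x of white_spool_top in the frame of white_tray between -0.04 and 0.04 m and y of white_spool_top in the frame of white_tray between -0.067 and 0.067 m and z of white_spool_top in the frame of white_tray between 0.04 and 0.052 m); the arm keeps its last pose, push and grip.
It fails at once if the lid is swung up beyond 80 degrees (value of joint case_lid above 1.396 rad).
It fails at once if a tray is shoved more than 4 cm (distance of any of red_tray, white_tray from where it was at the start of the episode above 0.04 m).
It fails at once if a bystander is moved more than 3 cm (distance of any of tweezers_b, vial_1, vial_2, tin_b, magnifier_b, tape_b, scissors_b, caliper, notebook_b from where it was at the start of the episode above 0.03 m).
It also fails if it takes over 67 s, if anything falls off the work surface, if the arm or the gripper's body presses on something with over 40 N, if the wrist force passes 120 N, or if a joint passes its speed limit or range.

## Robot

A 7-joint arm with a two-finger parallel gripper is mounted at the origin on a cart in front of the work surface, level with it; the furniture and walls round the work are solid. World frame = base frame: x ahead of the robot, y to its left, z up, the work surface at z = 0. Lengths are in m, angles in rad, forces in N, time in s.
With the tool pointing down it reaches from about 0.425 to 0.925 m from the base axis. Payload 6.8 kg.
Tool frame: the origin (TCP) lies between the finger pads, 19 mm behind the fingertips; this is the grasp point; z points along the fingers, y is the direction in which the jaws open and shut (so a half turn about z gives the same grasp; the last joint's range is limited). The gripper opens to 85 mm and grips with 20 to 120 N. Pads are 22 mm wide; open, the fingers measure 114 mm over their backs; the gripper's body (76 mm by 85 mm) begins 54 mm behind the grasp point. The pads swing forward as they close: fully open they stand 13 mm farther back than shut.
Start: joints at [-1.365, 0.477, 0.022, 1.555, -0.011, 1.109, -0.083], TCP at [0.208, 0.642, 0.25] pointing down, gripper open.
Joint ranges: [-2.96, 2.96], [-0.34, 2.1], [-1.41, 1.46], [0.24, 2.44], [-1.37, 4.51], [0.17, 1.92], [-2.96, 2.96]. Speed limits (rad/s): [2.39, 2.39, 3.14, 3.14, 3.14, 3.14, 3.14].

## Interface

Orientations are given as a unit quaternion [w, x, y, z].
In Python, from station import bot, vision gives the robot as it stands.
- The arm moves only by the tool move_arm, never from a script. Its argument "increments" is text: rows parted by semicolons, each of 7 numbers parted by spaces: the opening, from 0 (shut) to 1 (fully open), then the shift along the world's x, y, z in mm, then the turn, a rotation vector about the world's x, y, z in rad. In form: grip x y z rx ry rz; .... A call has exactly 8 rows; each row shifts and turns the commanded pose from where the row before left it; what a row does not reach is not made up. A row lasts 1/8 s, in which the tool goes at most 62.5 mm and 10.7 degrees, less where a joint would pass 70% of its speed; a pose out of reach is approached as far as the arm can. A call with a gripper value outside its range is refused whole. The fingers move at their own pace and stop on an object; "newtons" is the grip in N (left out, the last holds). Time passes only in rows, so rows that do not move let the fingers close, or fill a call up. It gives the time, the measured TCP pose, the force and the opening at its end, in the units of the state.
- bot.get_obs(): the state, without advancing time (a new reading comes with each control period).
- vision.read_camera(name): name is "scene" or "top" or "wrist"; returns (picture, depth): 480x640x3 uint8, red, green, blue; 480x640 float32, m along the optical axis (not along the pixel's ray), 0 where there is no reading.
- vision.calibration(name): a dict with "fx", "fy", "cx", "cy" (pixels), "R" (3x3) and "t" (3): a world point X has camera coordinates R X + t; the wrist camera has in their place "hand_eye" (4x4, takes a point from camera to tool coordinates, whose origin is the TCP and whose axes are the flange's). Camera axes: x right, y down, z forward; pixel columns grow to the right and rows downward; lengths in m; the calibration is good to about 2 mm. A picture is of the moment at which its call begins: read the wrist's pose just before it. calibration takes no time and is no camera call.
- bot.hand_in(): hands the job in, once; it reports no verdict.
The state is a dict: "t": time; "q": joint angles; "joint_vel": joint speeds; "joint_torque": joint torques, N m; "eef_pos": TCP position; "tool_rot": TCP orientation; "contact_force": force on the tool from outside, world axes, zero at the start; "torque": the same for the moment, N m; "gripper_width": opening from 0.0 (shut) to 1.0 (fully open).
Only numpy, scipy, OpenCV 4.12 (cv2) and the standard library are available. Lean on these libraries where they do the work, as an engineer would, in place of code of your own. Each camera call takes 0.05 s, during which the arm holds its last target.

## Working session

There is one attempt and no reset: what is moved stays moved. The work goes in short steps, Python scripts to look and compute and a tool call to move; the robot and the scene stay as the last step left them, time stands still between calls to the robot, and variables do not carry over. Pictures are saved under pics/ and viewed, and the job is handed in when it is done.

Besides the shell and the picture viewer there is one more tool, called after ">>>" by a JSON object that holds its "fn" and its "kwargs", one argument or row to a line. move_arm: Moves the arm, as the interface text tells. Its arguments: {"type":"object","properties":{"increments":{"type":"string"},"newtons":{"type":"number"}},"required":["increments"]}

```bash
ls; mkdir -p pics; python3 - <<'E'
from station import bot, vision
import cv2
print(bot.get_obs())
for n in ("scene","top"):
    p,d=vision.read_camera(n); cv2.imwrite(f"pics/{n}0.png",p[:,:,::-1])
    import numpy as np; np.save(f"pics/{n}0d.npy",d)
    print(n,vision.calibration(n))
print(vision.calibration("wrist"))
E
```

```text
pics
{'t': 0.0, 'q': array([-1.36513759,  0.47777463,  0.02234281,  1.55644588, -0.01150863,
        1.10928437, -0.08310845]), 'joint_vel': array([-0.00092427,  0.00115203,  0.00198085,  0.00233139,  0.00083569,
        0.00173303,  0.0017241 ]), 'joint_torque': array([ 8.28466054e-04, -5.96461451e+01,  1.60798654e+00, -2.81193852e+01,
        1.24190294e-02,  9.49870358e-03, -1.56503990e-05]), 'eef_pos': array([0.20817015, 0.64151978, 0.24904516]), 'tool_rot': array([-7.70841473e-05,  1.56233326e-01,  9.87719774e-01, -8.88713684e-04]), 'contact_force': array([-0.05663035, -0.05268364, -0.30205777]), 'torque': array([-0.05790803,  0.00846808,  0.0196758 ]), 'gripper_width': 0.9952414349792533}
scene {'fx': 461.39313166705443, 'fy': 461.39313166705443, 'cx': 320.8091221056129, 'cy': 240.6757018378319, 'R': array([[-0.8669732 , -0.49825019,  0.01020886],
       [-0.38281671,  0.65271953, -0.65376493],
       [ 0.31907498, -0.57070479, -0.75662884]]), 't': array([0.45883106, 0.35280213, 1.18437579])}
top {'fx': 620.9417453748766, 'fy': 620.9417453748766, 'cx': 322.46161818547034, 'cy': 242.1371454752231, 'R': array([[ 1.67929738e-02, -9.99855086e-01,  2.79345335e-03],
       [-9.84798257e-01, -1.70230510e-02, -1.72865869e-01],
       [ 1.72888371e-01,  1.51944016e-04, -9.84941414e-01]]), 't': array([-0.09273375,  0.59851753,  1.91612745])}
{'fx': 397.08295212055964, 'fy': 397.08295212055964, 'cx': 315.1729252562151, 'cy': 237.17492295678863, 'hand_eye': array([[-1.23704103e-04, -9.53460594e-01, -3.01517630e-01,
         7.76998537e-02],
       [ 9.99999882e-01, -2.59660482e-04,  4.10828213e-04,
         7.63411640e-04],
       [-4.70000725e-04, -3.01517543e-01,  9.53460513e-01,
        -1.23605344e-01],
       [ 0.00000000e+00,  0.00000000e+00,  0.00000000e+00,
         1.00000000e+00]])}
```

View pics/scene0.png

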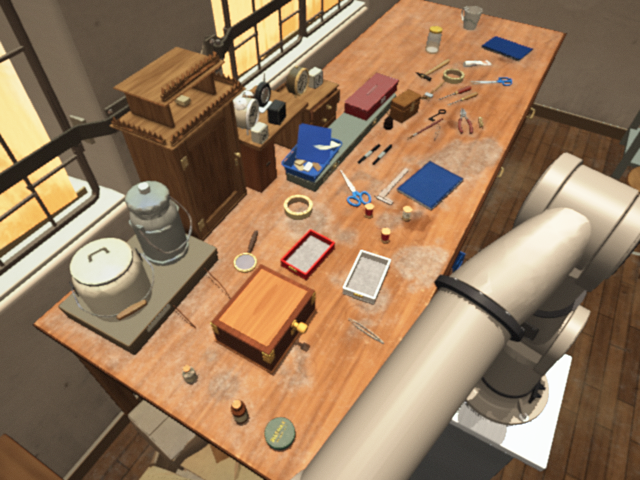

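View pics/top0.png

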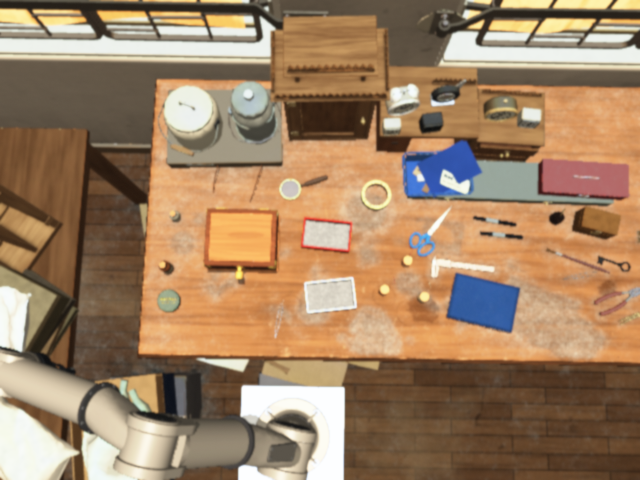

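The top view shows the red tray at (327,235), the white tray at (330,295), the case at (241,238) with its knob at (240,273), and spools at (407,261), (384,289) and (424,297). In the scene view the red spools are at (369,210) and (385,235), and the white one is at (407,213). I'll measure from these.

```bash
cat > h.py <<'E'
import numpy as np, cv2
from station import bot, vision
from scipy.spatial.transform import Rotation as Rn
def cam(n,obs=None):
    c=vision.calibration(n); K=np.array([[c['fx'],0,c['cx']],[0,c['fy'],c['cy']],[0,0,1]])
    if n!="wrist": return K,np.array(c['R']),np.array(c['t'])
    w,x,y,z=obs['tool_rot']; T=np.eye(4); T[:3,:3]=Rn.from_quat([x,y,z,w]).as_matrix(); T[:3,3]=obs['eef_pos']
    M=np.linalg.inv(T@np.array(c['hand_eye'])); return K,M[:3,:3],M[:3,3]
def ray(c,uv):
    K,R,t=c; d=R.T@np.linalg.inv(K)@np.array([uv[0],uv[1],1.]); return -R.T@t,d
def plane(c,uv,z):
    o,d=ray(c,uv); return o+d*(z-o[2])/d[2]
def tri(c1,u1,c2,u2):
    o1,d1=ray(c1,u1);o2,d2=ray(c2,u2); d1/=np.linalg.norm(d1);d2/=np.linalg.norm(d2)
    s=np.linalg.lstsq(np.c_[d1,-d2],o2-o1,rcond=None)[0]; a=o1+s[0]*d1;b=o2+s[1]*d2
    return (a+b)/2,np.linalg.norm(a-b)
def dep(c,uv,z):
    K,R,t=c; return R.T@(z*np.linalg.inv(K)@np.array([uv[0],uv[1],1.])-t)
def rect(c,img,lo,hi,z,roi,minA=100):
    hsv=cv2.cvtColor(img,cv2.COLOR_RGB2HSV); m=cv2.inRange(hsv,np.array(lo),np.array(hi))
    k=np.zeros_like(m);k[roi[1]:roi[3],roi[0]:roi[2]]=1;m*=k
    cs,_=cv2.findContours(m,cv2.RETR_EXTERNAL,cv2.CHAIN_APPROX_NONE); cs=[x for x in cs if cv2.contourArea(x)>minA]
    return m,cs
E
python3 - <<'E'
from h import *
import cv2
s=cv2.imread('pics/scene0.png');t=cv2.imread('pics/top0.png')
a=cv2.resize(s[180:260,340:440],None,fx=6,fy=6,interpolation=cv2.INTER_CUBIC);cv2.imwrite('pics/sc_sp.png',a)
a=cv2.resize(t[200:320,200:440],None,fx=3.3,fy=3.3,interpolation=cv2.INTER_CUBIC);cv2.imwrite('pics/tp_sp.png',a)
S=cam('scene');T=cam('top')
for n,u,v in (('a',(369,206),(407,260)),('b',(385.5,231),(384,289)),('w',(407,209),(424,297)),('knob',(300,327),(240,273))):
    print(n,*tri(S,u,T,v), plane(T,v,.042),plane(S,u,.042))
E
```

```text
a [ 0.5482866  -0.3515214   0.04336825] 0.0008947819585696648 [ 0.54892669 -0.3516026   0.042     ] [ 0.54833751 -0.35289098  0.042     ]
b [ 0.45494355 -0.27873315  0.0419357 ] 0.0011380100405402565 [ 0.45549482 -0.27860591  0.042     ] [ 0.45436038 -0.27876354  0.042     ]
w [ 0.43323561 -0.4040459   0.04200668] 0.001561935665434598 [ 0.43246832 -0.40419569  0.042     ] [ 0.43401235 -0.40393894  0.042     ]
knob [0.49343049 0.17076959 0.08304553] 0.00018502051591522795 [0.49836824 0.17619394 0.042     ] [0.50689661 0.15090272 0.042     ]
```

View pics/sc_sp.png

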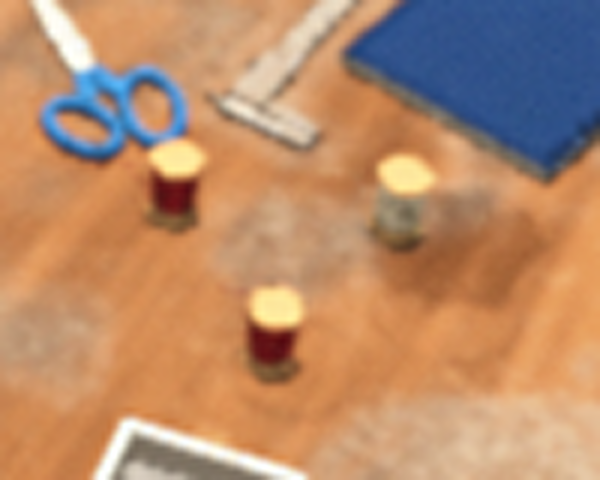

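View pics/tp_sp.png

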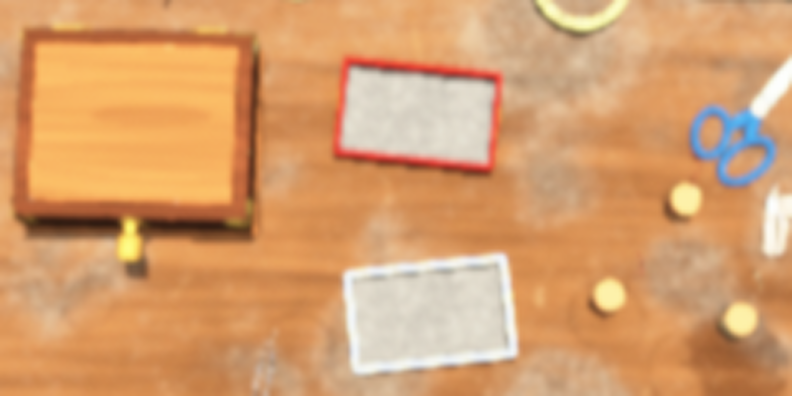

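The spool tops triangulate to z = 42–43 mm and agree within 1.6 mm, which fits. Next: the trays and the case.

```bash
python3 - <<'E'
from h import *
t=cv2.imread('pics/top0.png');s=cv2.imread('pics/scene0.png')
T=cam('top');S=cam('scene')
def red(h): return cv2.inRange(h,(0,190,90),(4,255,255))|cv2.inRange(h,(172,150,90),(180,255,255))
def wh(h): return cv2.inRange(h,(0,0,200),(180,70,255))
out=t.copy()
for nm,im,c,f,roi in (('red',t,T,red,(290,205,365,265)),('white',t,T,wh,(290,268,370,325)),('red',s,S,red,(270,220,345,285)),('white',s,S,wh,(335,240,400,310))):
    h=cv2.cvtColor(im,cv2.COLOR_BGR2HSV);m=f(h);k=np.zeros_like(m);k[roi[1]:roi[3],roi[0]:roi[2]]=255;m&=k
    pts=cv2.findNonZero(m)
    hull=cv2.convexHull(pts)[:,0].astype(float)
    w=np.array([plane(c,p,.028)[:2] for p in hull])*1000
    (cx,cy),(a,b),an=cv2.minAreaRect(w.astype(np.float32))
    print(nm,len(pts),round(cx),round(cy),round(a),round(b),round(an,1))
E
python3 - <<'E'
import cv2
s=cv2.imread('pics/scene0.png')
cv2.imwrite('pics/sc_case.png',cv2.resize(s[250:370,200:360],None,fx=5,fy=5,interpolation=cv2.INTER_CUBIC))
t=cv2.imread('pics/top0.png')
cv2.imwrite('pics/tp_case.png',cv2.resize(t[195:295,190:300],None,fx=6,fy=6,interpolation=cv2.INTER_CUBIC)[:600])
E
```

```text
red 53 630 -93 146 97 84.6
white 1610 436 -108 104 163 6.7
red 357 625 -88 169 105 84.1
white 1227 436 -111 100 161 6.4
```

View pics/sc_case.png

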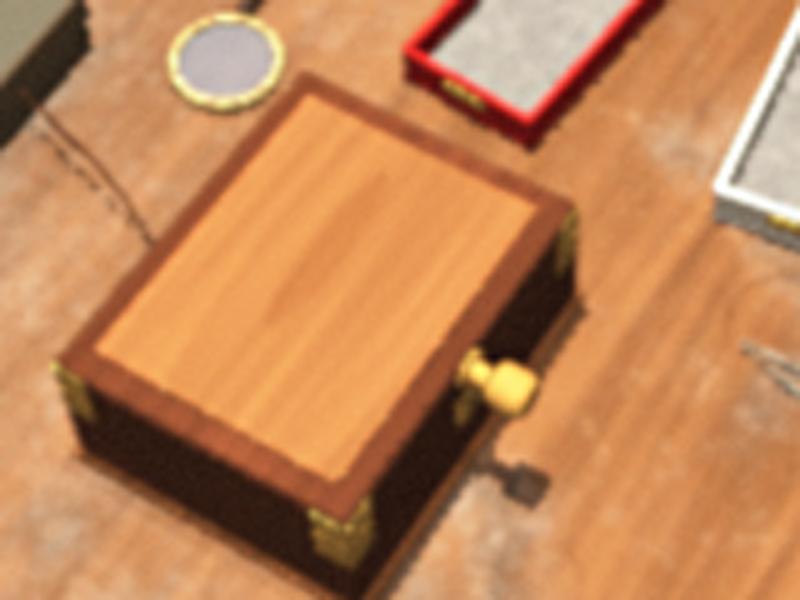

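View pics/tp_case.png

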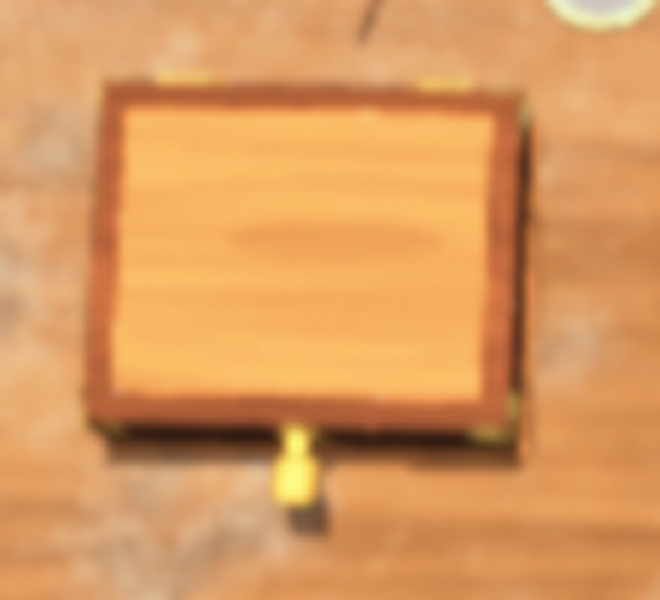

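```bash
python3 - <<'E'
from h import *
T=cam('top');S=cam('scene')
tc=dict(bl=(207.5,208.8),br=(277.5,210.5),fl=(205.3,265),fr=(275.8,266.7))
sc=dict(bl=(212.4,321.6),br=(261,265),fl=(270,353),fr=(315,291.4))
P={}
for k in tc:
    p,e=tri(S,sc[k],T,tc[k]);P[k]=p;print(k,p.round(4),round(e,4))
print('centre',sum(P.values())/4)
y=P['bl']+P['fl']-P['br']-P['fr'];x=P['bl']+P['br']-P['fl']-P['fr']
print(np.degrees(np.arctan2(-y[0],y[1])),np.degrees(np.arctan2(x[1],x[0])),np.linalg.norm(x)/2,np.linalg.norm(y)/2)
# knob: top centroid (295,482)/6 ; scene (512,388)/5
print('knob',tri(S,(200+512/5,250+388/5),T,(190+295/6,195+482/6)))
E
```

```text
bl [0.6901 0.2774 0.0987] 0.0027
br [0.6912 0.0599 0.0899] 0.001
fl [0.5139 0.276  0.0988] 0.0008
fr [0.5139 0.0602 0.0892] 0.0002
centre [0.60228278 0.16839207 0.09415354]
0.15004544066889522 0.18419087012243607 0.17669117701031728 0.21686625914130442
knob (array([0.48531816, 0.1721963 , 0.08923407]), np.float64(1.3202122792543794e-05))
```

>>> {"fn": "move_arm", "kwargs": {
  "increments": "1 60 -20 0 0 0 -0.15; 60 0 0 0 0 0 0; 1 0 0 0 0 0 0; 1 0 0 0 0 0 0; 1 0 0 0 0 0 0; 1 0 0 0 0 0 0; 1 0 0 0 0 0 0; 1 0 0 0 0 0 0"
}}

```text
out of range
```

Case: centre about (0.602, 0.168), yaw about 0°, knob near (0.485, 0.171, 0.088). The model predicts x = 0.485, so it agrees. Swinging over to the spools now.

>>> {"fn": "move_arm", "kwargs": {
  "increments": "1 44 -44 0 0 0 -0.157; 1 44 -44 0 0 0 -0.157; 1 44 -44 0 0 0 -0.157; 1 44 -44 0 0 0 -0.157; 1 44 -44 0 0 0 -0.157; 1 44 -44 0 0 0 -0.157; 1 44 -44 0 0 0 -0.157; 1 44 -44 0 0 0 -0.157"
}}

```text
t: 1.1
eef_pos: [0.5613, 0.2886, 0.2498]
tool_rot: [-0.0, 0.708, 0.706, -0.0]
contact_force: [0.4, 0.3, -0.6]
gripper_width: 1.001
```

>>> {"fn": "move_arm", "kwargs": {
  "increments": "1 -7 -60 0 0 0 0; 1 -7 -60 0 0 0 0; 1 -7 -60 0 0 0 0; 1 -7 -60 0 0 0 0; 1 -7 -60 0 0 0 0; 1 -7 -60 0 0 0 0; 1 -7 -60 0 0 0 0; 0.7 -7 -60 0 0 0 0"
}}

```text
t: 2.1
eef_pos: [0.5038, -0.1916, 0.25]
tool_rot: [-0.0, 0.707, 0.708, 0.0]
contact_force: [1.9, 0.8, 0.2]
gripper_width: 0.816
```

```bash
python3 - <<'E'
from h import *
import pickle
o=bot.get_obs(); p,d=vision.read_camera('wrist'); pickle.dump((o,p,d),open('pics/w1.pkl','wb'))
print(o['t'],o['eef_pos'],o['tool_rot'],o['q'],o['gripper_width'])
cv2.imwrite('pics/w1.png',p[:,:,::-1])
E
```

```text
2.1 [ 0.50375367 -0.19156431  0.24995579] [-8.82156914e-05  7.06602397e-01  7.07610787e-01  1.39592616e-04] [-0.25444914  0.28319728  0.61226502  1.91308094 -0.19202018  1.00319286
  0.44440853] 0.8159255822131632
```

View pics/w1.png

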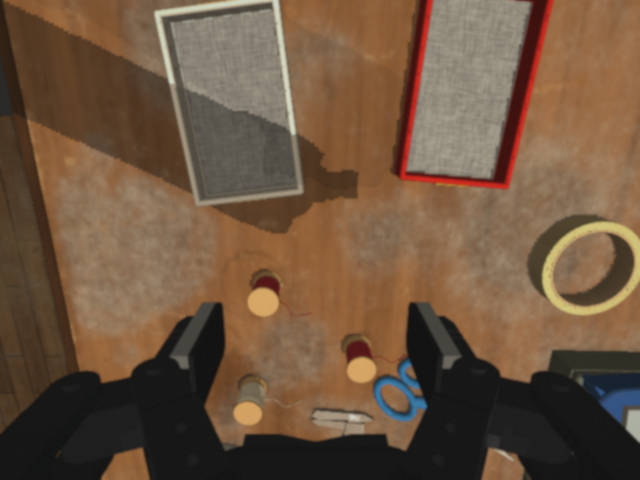

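Wrist view: spool tops b (264,302), a (361,370) and w (248,413). White tray near corners are (195,204) and (302,192), red ones (402,180) and (508,188). The scissors handle sits just right of spool a.

```bash
python3 - <<'E'
from h import *
import pickle
o,p,d=pickle.load(open('pics/w1.pkl','rb')); W=cam('wrist',o);T=cam('top')
hsv=cv2.cvtColor(p,cv2.COLOR_RGB2HSV)
for n,u,v in (('a',(361,370),(407,260)),('b',(264,302),(384,289)),('w',(248,413),(424,297))):
    x0,y0=u; m=cv2.inRange(hsv,(8,60,180),(30,200,255)); k=np.zeros_like(m);k[y0-22:y0+22,x0-22:x0+22]=255;m&=k
    cs,_=cv2.findContours(m,0,1);c=max(cs,key=cv2.contourArea);(cx,cy),r=cv2.minEnclosingCircle(c)
    print(n,(cx,cy),r,plane(W,(cx,cy),.042).round(4),tri(W,(cx,cy),T,v)[0].round(4),dep(W,u,d[u[1],u[0]]).round(4),'dia',2*r/397*d[u[1],u[0]])
for n,(w1,w2) in dict(white=((195,205),(303,192)),red=((402,180),(508,188))).items():
    a=plane(W,w1,.028);b=plane(W,w2,.028);L=np.linalg.norm(b-a);e=(b-a)/L;yv=np.array([-e[1],e[0],0])
    print(n,a.round(4),b.round(4),L,'yaw',np.degrees(np.arctan2(e[1],e[0])),'centre',((a+b)/2+.0775*yv).round(4))
print([dep(W,u,d[u[1],u[0]]).round(4) for u in ((403,150),(407,180),(250,198),(230,150),(460,130))])
E
```

```text
a (361.0, 369.5) 14.221562385559082 [ 0.5485 -0.3539  0.042 ] [ 0.5482 -0.351   0.046 ] [ 0.5484 -0.3539  0.0429] dia 0.027780173
b (262.822021484375, 301.56781005859375) 15.245499610900879 [ 0.4553 -0.2806  0.042 ] [ 0.4555 -0.2784  0.0457] [ 0.4564 -0.2808  0.0423] dia 0.02813044
w (247.44444274902344, 413.0) 13.59249210357666 [ 0.4348 -0.406   0.042 ] [ 0.4337 -0.4046  0.0427] [ 0.4354 -0.4057  0.0423] dia 0.027652618
white [ 0.3965 -0.1927  0.028 ] [ 0.4927 -0.1809  0.028 ] 0.09693256897942196 yaw 7.0158991561356885 centre [ 0.4352 -0.1099  0.028 ]
red [ 0.5792 -0.1702  0.028 ] [ 0.6728 -0.1771  0.028 ] 0.09382009317519342 yaw -4.231756324650051 centre [ 0.6317 -0.0963  0.028 ]
[array([ 0.5791, -0.1448,  0.0246]), array([ 0.5832, -0.1699,  0.0297]), array([ 0.4462, -0.1858,  0.0303]), array([ 0.426 , -0.1467,  0.0057]), array([ 0.6332, -0.1289,  0.0053])]
```

Spools: a (0.5485, -0.353), b (0.4555, -0.280), w (0.4348, -0.4055). Red tray is at (0.630, -0.093), yaw -5°; white tray at (0.4355, -0.109), yaw +6.8°. Spool b goes first.

>>> {"fn": "move_arm", "kwargs": {
  "increments": "0.7 -24 -44 -30 0 0 0; 0.7 -24 -45 -30 0 0 0; 0.7 0 0 -50 0 0 0; 0.7 0 0 -50 0 0 0; 0.7 0 0 -40 0 0 0; 0.7 0 0 -20 0 0 0; 0 0 0 0 0 0 0; 0 0 0 0 0 0 0",
  "newtons": 30
}}

```text
t: 3.15
eef_pos: [0.4568, -0.2792, 0.0307]
tool_rot: [0.0, 0.707, 0.707, 0.0]
contact_force: [1.0, 0.3, -0.4]
gripper_width: 0.325
```

>>> {"fn": "move_arm", "kwargs": {
  "increments": "0 0 0 0 0 0 0; 0 0 0 0 0 0 0; 0 0 0 15 0 0 0; 0 0 0 30 0 0 0; 0 0 0 40 0 0 0; 0 15 20 10 0 0 0; 0 40 40 0 0 0 0; 0 40 40 0 0 0 -0.087"
}}

```text
t: 4.15
eef_pos: [0.5526, -0.1783, 0.1269]
tool_rot: [0.001, 0.738, 0.675, 0.001]
contact_force: [1.4, -0.1, -1.2]
gripper_width: 0.324
```

```bash
python3 - <<'E'
from h import *
import pickle
o=bot.get_obs(); p,d=vision.read_camera('wrist'); pickle.dump((o,p,d),open('pics/w2.pkl','wb'))
print(o['t'],o['eef_pos'],o['tool_rot'],o['gripper_width'])
cv2.imwrite('pics/w2.png',p[:,:,::-1])
E
```

```text
4.15 [ 0.55256097 -0.17834075  0.12687365] [0.00078451 0.73806526 0.67472832 0.00086252] 0.3238560196161723
```

View pics/w2.png

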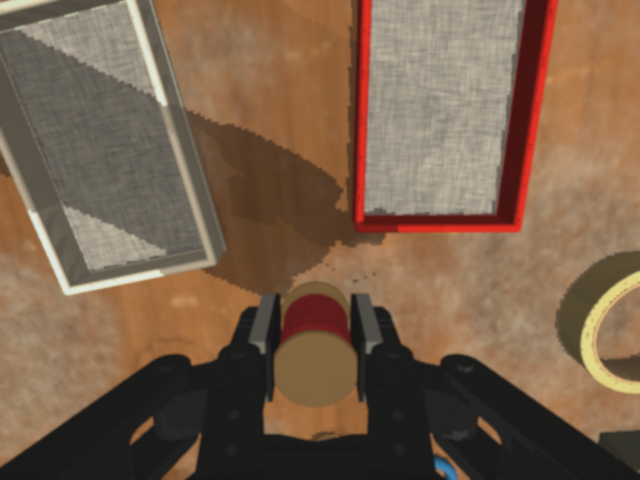

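Spool b is held upright between the pads. The red tray's near edge runs (356,232)–(521,231), level with the jaws. I'll refine the tray position from this view.

```bash
python3 - <<'E'
from h import *
import pickle
o,p,d=pickle.load(open('pics/w2.pkl','rb')); W=cam('wrist',o)
for n,(w1,w2) in dict(red=((356,233),(520,231)),white=((68,293),(222,258))).items():
    a=plane(W,w1,.028);b=plane(W,w2,.028);L=np.linalg.norm(b-a);e=(b-a)/L;yv=np.array([-e[1],e[0],0])
    print(n,a.round(4),b.round(4),L,'yaw',np.degrees(np.arctan2(e[1],e[0])),'centre',((a+b)/2+.0775*yv).round(4))
E
```

```text
red [ 0.5772 -0.1702  0.028 ] [ 0.6729 -0.1776  0.028 ] 0.09599116213996414 yaw -4.446454106059567 centre [ 0.631  -0.0966  0.028 ]
white [ 0.3988 -0.1927  0.028 ] [ 0.4966 -0.1785  0.028 ] 0.09880956283383587 yaw 8.225922965038272 centre [ 0.4366 -0.1089  0.028 ]
```

>>> {"fn": "move_arm", "kwargs": {
  "increments": "0 27 40 0 0 0 0; 0 27 40 0 0 0 0; 0 28 39 0 0 0 0; 0 0 0 -40 0 0 0; 0 0 0 -35 0 0 0; 0 0 0 -13 0 0 0; 0 0 0 0 0 0 0; 0.52 0 0 0 0 0 0"
}}

```text
t: 5.2
eef_pos: [0.6345, -0.0604, 0.0388]
tool_rot: [0.001, 0.737, 0.676, 0.001]
contact_force: [0.7, -0.4, 1.0]
gripper_width: 0.514
```

>>> {"fn": "move_arm", "kwargs": {
  "increments": "0.52 0 0 0 0 0 0; 0.52 0 0 20 0 0 0; 0.52 0 0 35 0 0 0; 0.52 0 0 35 0 0 0; 0.65 -25 -55 0 0 0 0; 0.65 -25 -55 0 0 0 0; 0.65 -25 -55 0 0 0 0; 0.65 -10 -30 0 0 0 0"
}}

```text
t: 6.2
eef_pos: [0.5463, -0.2591, 0.1292]
tool_rot: [0.001, 0.738, 0.674, 0.0]
contact_force: [0.8, 0.7, 1.3]
gripper_width: 0.65
```

```bash
python3 - <<'E'
from h import *
import pickle
o=bot.get_obs(); p,d=vision.read_camera('wrist'); pickle.dump((o,p,d),open('pics/w3.pkl','wb'))
print(o['t'],o['eef_pos'],o['tool_rot'],o['gripper_width'])
cv2.imwrite('pics/w3.png',p[:,:,::-1])
E
```

```text
6.2 [ 0.54634883 -0.2591104   0.12922779] [1.11085624e-03 7.38490584e-01 6.74262874e-01 4.34185727e-07] 0.6496676045649006
```

View pics/w3.png

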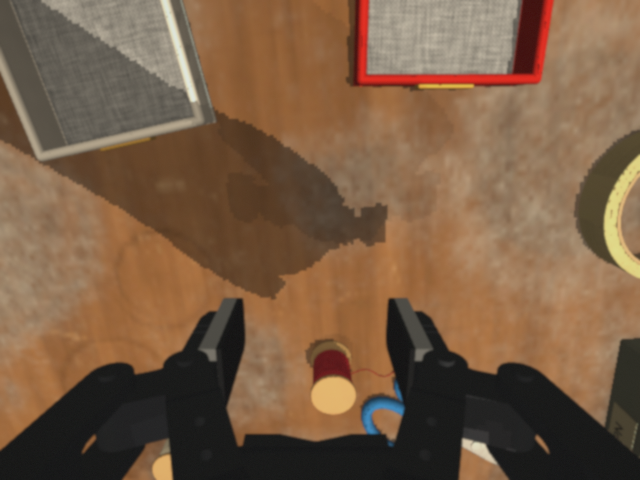

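Spool b was let go. Spool a's top is at (333,395) in this view, with its fingers' path clear apart from the flat scissors handle at (383,412).

```bash
python3 - <<'E'
from h import *
import pickle
o,p,d=pickle.load(open('pics/w3.pkl','rb')); W=cam('wrist',o)
print(plane(W,(333,395),.042), dep(W,(333,395),d[395,333]), dep(W,(383,412),d[402,372]))
r,b=vision.read_camera('top');cv2.imwrite('pics/top3.png',cv2.resize(r[200:320,280:440,::-1],None,fx=5,fy=5))
E
```

```text
[ 0.54888868 -0.35396157  0.042     ] [ 0.5488968  -0.35361705  0.04242003] [ 0.58430396 -0.39932776  0.00943721]
```

View pics/top3.png

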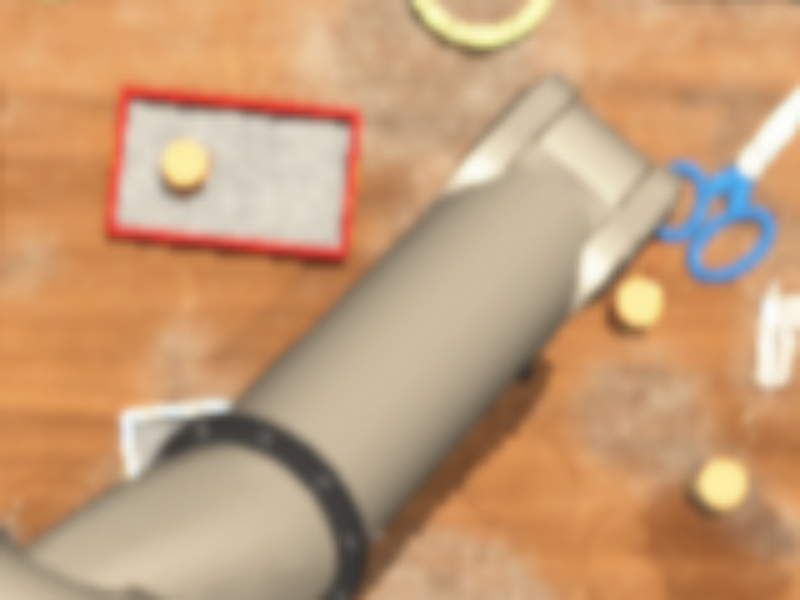

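Spool b stands in the red tray. Spool a next.

>>> {"fn": "move_arm", "kwargs": {
  "increments": "0.65 1 -47 0 0 0 0; 0.65 1 -47 0 0 0 0; 0.65 0 0 -45 0 0 0; 0.65 0 0 -35 0 0 0; 0.65 0 0 -17 0 0 0; 0 0 0 0 0 0 0; 0 0 0 0 0 0 0; 0 0 0 0 0 0 0"
}}

```text
t: 7.3
eef_pos: [0.5512, -0.3494, 0.0315]
tool_rot: [0.001, 0.737, 0.676, 0.0]
contact_force: [-0.6, -0.5, -0.3]
gripper_width: 0.337
```

>>> {"fn": "move_arm", "kwargs": {
  "increments": "0 0 0 0 0 0 0; 0 0 0 15 0 0 0; 0 0 0 35 0 0 0; 0 0 0 45 0 0 0; 0 15 45 0 0 0 0; 0 20 55 0 0 0 0; 0 20 55 0 0 0 0; 0 0 0 0 0 0 0"
}}

```text
t: 8.3
eef_pos: [0.6082, -0.1866, 0.1254]
tool_rot: [-0.001, 0.733, 0.68, 0.002]
contact_force: [0.5, -0.2, -0.4]
gripper_width: 0.337
```

```bash
python3 - <<'E'
from h import *
import pickle
o=bot.get_obs(); p,d=vision.read_camera('wrist'); pickle.dump((o,p,d),open('pics/w4.pkl','wb'))
print(o['t'],o['eef_pos'],o['tool_rot'],o['gripper_width'])
cv2.imwrite('pics/w4.png',p[:,:,::-1])
E
```

```text
8.3 [ 0.60817287 -0.18663893  0.12538624] [-0.00091562  0.7334924   0.67969488  0.00171107] 0.3366697985722413
```

View pics/w4.png

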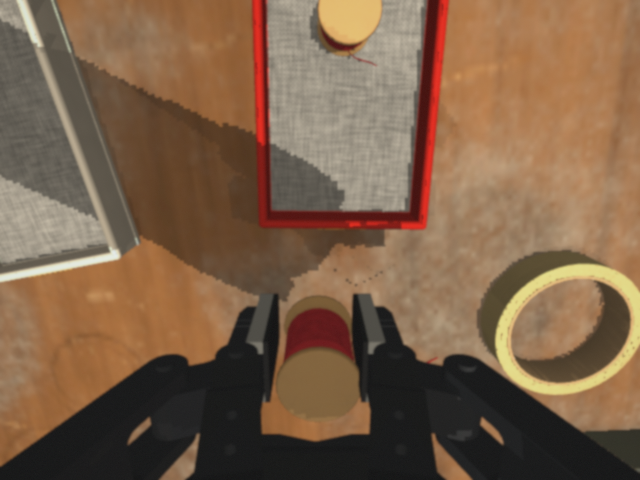

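Spool a is held upright, and spool b stands in the red tray with its top at (350,15). Placing a at the tray's near half.

>>> {"fn": "move_arm", "kwargs": {
  "increments": "0 10 29 0 0 0 0; 0 10 29 0 0 0 0; 0 0 0 -40 0 0 0; 0 0 0 -35 0 0 0; 0 0 0 -13 0 0 0; 0 0 0 0 0 0 0; 0.52 0 0 0 0 0 0; 0.52 0 0 0 0 0 0"
}}

```text
t: 9.35
eef_pos: [0.6262, -0.1364, 0.0384]
tool_rot: [0.001, 0.737, 0.676, 0.001]
contact_force: [0.3, 0.2, -0.3]
gripper_width: 0.519
```

>>> {"fn": "move_arm", "kwargs": {
  "increments": "0.52 0 0 20 0 0 0; 0.52 0 0 35 0 0 0; 0.52 0 0 40 0 0 0; 0.65 -30 -50 0 0 0 0.087; 0.65 -30 -50 0 0 0 0; 0.65 -35 -48 0 0 0 0; 0.65 -35 -45 0 0 0 0; 0.65 -30 -20 0 0 0 0"
}}

```text
t: 10.35
eef_pos: [0.4634, -0.3525, 0.1341]
tool_rot: [0.002, 0.708, 0.706, -0.0]
contact_force: [0.1, 0.4, -0.0]
gripper_width: 0.652
```

```bash
python3 - <<'E'
from h import *
import pickle
o=bot.get_obs(); p,d=vision.read_camera('wrist'); pickle.dump((o,p,d),open('pics/w5.pkl','wb'))
print(o['t'],o['eef_pos'],o['tool_rot'],o['gripper_width'])
W=cam('wrist',o)
m=cv2.inRange(cv2.cvtColor(p,cv2.COLOR_RGB2HSV),(8,60,150),(30,200,255))
cv2.imwrite('pics/w5.png',p[:,:,::-1])
r,b=vision.read_camera('top');cv2.imwrite('pics/top5.png',cv2.resize(r[200:320,280:440,::-1],None,fx=5,fy=5))
E
```

```text
10.35 [ 0.46340306 -0.35254689  0.13412982] [ 1.54393046e-03  7.08187832e-01  7.06022361e-01 -1.89102337e-04] 0.6521342451254821
```

View pics/w5.png

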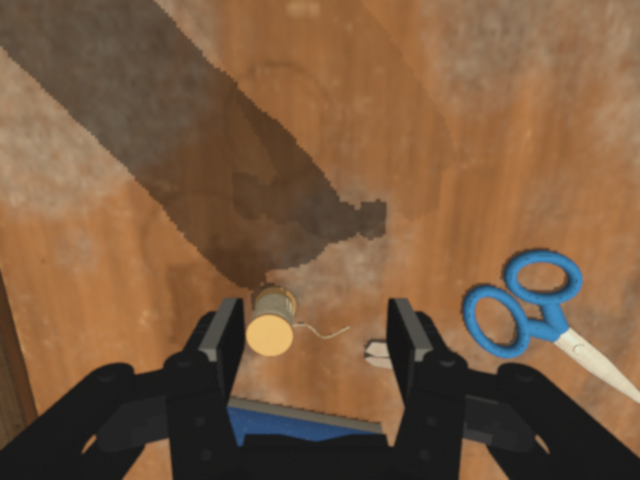

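View pics/top5.png

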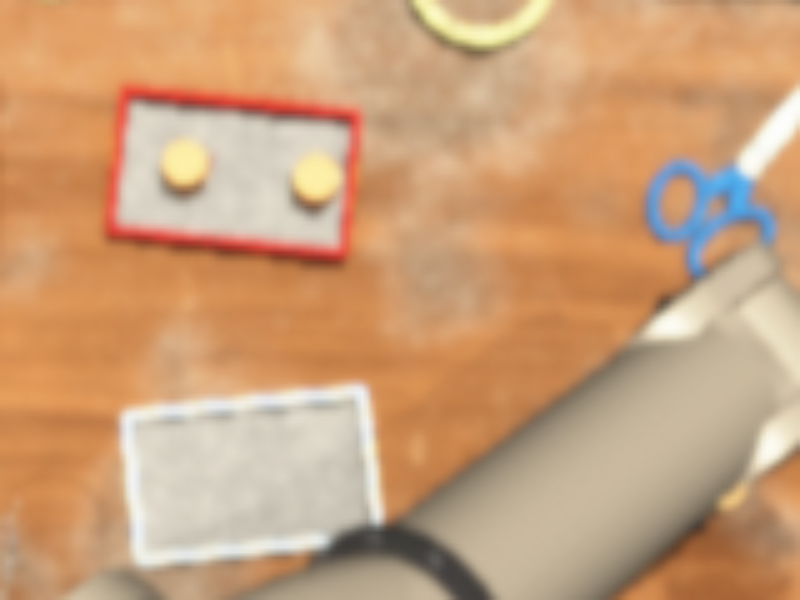

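Both red spools stand in the red tray. The white spool's top is at (269,335).

```bash
python3 - <<'E'
from h import *
import pickle
o,p,d=pickle.load(open('pics/w5.pkl','rb')); W=cam('wrist',o);T=cam('top')
print(plane(W,(269.5,335),.042), dep(W,(269,335),d[335,269]))
for v in ((280+185/5,200+163/5),(280+316/5,200+179/5)): print(plane(T,v,.046))
E
```

```text
[ 0.43490412 -0.40620459  0.042     ] [ 0.43460948 -0.40613697  0.04210823]
[ 0.63167932 -0.06459117  0.046     ]
[ 0.62274776 -0.14824621  0.046     ]
```

>>> {"fn": "move_arm", "kwargs": {
  "increments": "0.65 -15 -27 0 0 0 0; 0.65 -14 -27 0 0 0 0; 0.65 0 0 -45 0 0 0; 0.65 0 0 -38 0 0 0; 0.65 0 0 -20 0 0 0; 0.65 0 0 0 0 0 0; 0 0 0 0 0 0 0; 0 0 0 0 0 0 0"
}}

```text
t: 11.45
eef_pos: [0.4373, -0.4038, 0.0308]
tool_rot: [0.001, 0.707, 0.707, 0.0]
contact_force: [0.7, 0.5, 4.3]
gripper_width: 0.329
```

>>> {"fn": "move_arm", "kwargs": {
  "increments": "0 0 0 0 0 0 0; 0 0 0 0 0 0 0; 0 0 0 15 0 0 0; 0 0 0 35 0 0 0; 0 0 0 45 0 0 0; 0 0 50 0 0 0 0.06; 0 0 55 0 0 0 0.06; 0 0 55 0 0 0 0"
}}

```text
t: 12.45
eef_pos: [0.4364, -0.2415, 0.1251]
tool_rot: [0.001, 0.663, 0.749, 0.001]
contact_force: [0.6, 0.5, -1.4]
gripper_width: 0.329
```

```bash
python3 - <<'E'
from h import *
import pickle
o=bot.get_obs(); p,d=vision.read_camera('wrist'); pickle.dump((o,p,d),open('pics/w6.pkl','wb'))
print(o['t'],o['eef_pos'],o['tool_rot'],o['gripper_width'])
cv2.imwrite('pics/w6.png',p[:,:,::-1])
E
```

```text
12.45 [ 0.43643644 -0.24154106  0.12513319] [6.44847224e-04 6.63053857e-01 7.48571182e-01 5.94058731e-04] 0.3291070477669923
```

View pics/w6.png

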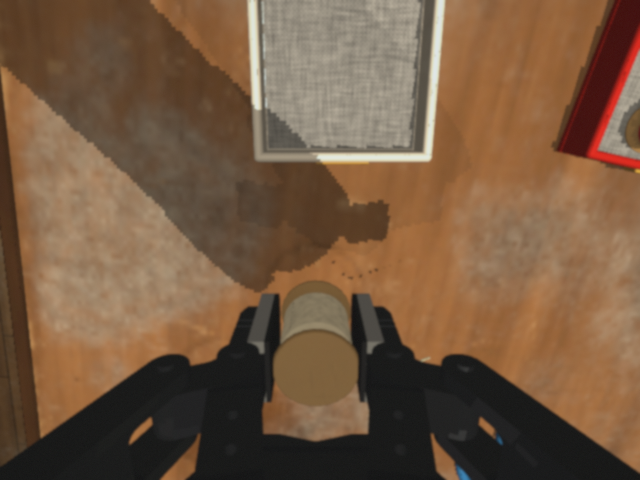

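White spool held upright; the white tray's near edge is at (257–431,157), square with the jaws. Placing it.

>>> {"fn": "move_arm", "kwargs": {
  "increments": "0 1 58 0 0 0 0; 0 1 58 0 0 0 0; 0 0 0 0 0 0 0; 0 0 0 -40 0 0 0; 0 0 0 -35 0 0 0; 0 0 0 -13 0 0 0; 0 0 0 0 0 0 0; 0.52 0 0 0 0 0 0"
}}

```text
t: 13.5
eef_pos: [0.4391, -0.1275, 0.0371]
tool_rot: [0.001, 0.663, 0.748, 0.001]
contact_force: [-0.6, 0.4, 0.8]
gripper_width: 0.514
```

>>> {"fn": "move_arm", "kwargs": {
  "increments": "0.52 0 0 0 0 0 0; 0.52 0 0 20 0 0 0; 0.52 0 0 40 0 0 0; 0.7 0 0 50 0 0 0; 0.7 20 30 50 0 0 0.15; 0.7 25 40 30 0 0 0.18; 0.7 20 45 0 0 0 0.18; 0.7 0 45 0 0 0 0.18"
}}

```text
t: 14.5
eef_pos: [0.5048, 0.0348, 0.2274]
tool_rot: [0.001, 0.368, 0.93, 0.001]
contact_force: [0.1, -0.1, 0.2]
gripper_width: 0.702
```

```bash
python3 - <<'E'
from h import *
o=bot.get_obs(); 
print(o['t'],o['eef_pos'],o['tool_rot'],o['gripper_width'],o['q'])
for n in ('scene','top'):
  r,b=vision.read_camera(n);cv2.imwrite(f'pics/{n}7.png',r[:,:,::-1])
E
```

```text
14.5 [0.5048483  0.03483921 0.2274452 ] [1.42362604e-03 3.67985894e-01 9.29829819e-01 9.29503702e-04] 0.7016757732577986 [-0.5813281   0.23214464  0.45571354  2.00432997 -0.12706197  0.92856303
  0.75686675]
```

View pics/scene7.png

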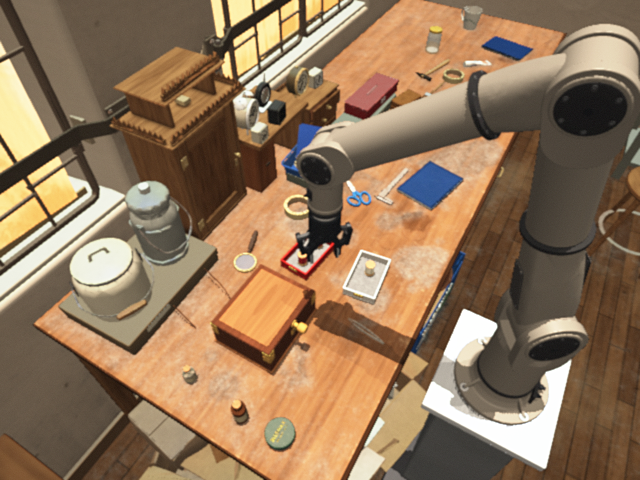

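View pics/top7.png

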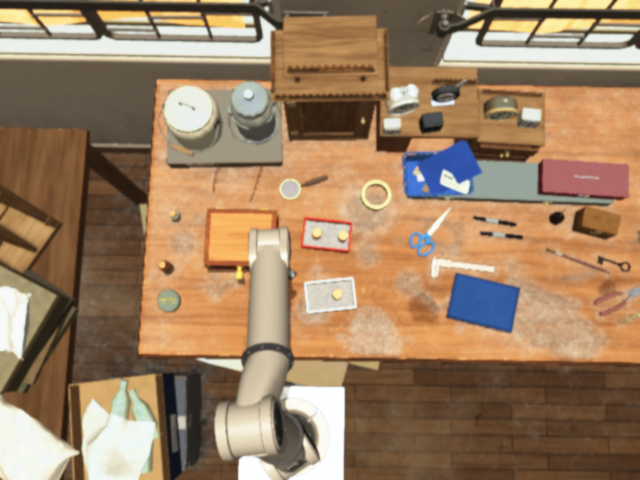

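All three spools stand in their trays (top view: red tray (317,233) and (342,237), white tray (337,294)). Next the knob: turn the jaws across y and hover over it.

>>> {"fn": "move_arm", "kwargs": {
  "increments": "0.7 -4 27 0 0 0 0.151; 0.7 -4 27 0 0 0 0.151; 0.7 -4 27 0 0 0 0.151; 0.7 -4 27 0 0 0 0.151; 0.7 -4 27 0 0 0 0.15; 0.7 0 0 -10 0 0 0; 0.7 0 0 0 0 0 0; 0.7 0 0 0 0 0 0"
}}

```text
t: 15.6
eef_pos: [0.4835, 0.1665, 0.216]
tool_rot: [-0.0, 0.005, 1.0, -0.0]
contact_force: [-0.1, -0.1, 0.4]
gripper_width: 0.703
```

```bash
python3 - <<'E'
from h import *
import pickle
o=bot.get_obs(); p,d=vision.read_camera('wrist'); pickle.dump((o,p,d),open('pics/w8.pkl','wb'))
print(o['t'],o['eef_pos'],o['tool_rot'],o['gripper_width'])
cv2.imwrite('pics/w8.png',p[:,:,::-1])
E
```

```text
15.6 [0.48352513 0.16654255 0.2160367 ] [-6.06050427e-05  4.61974248e-03  9.99989277e-01 -3.16740889e-04] 0.7031871685994575
```

View pics/w8.png

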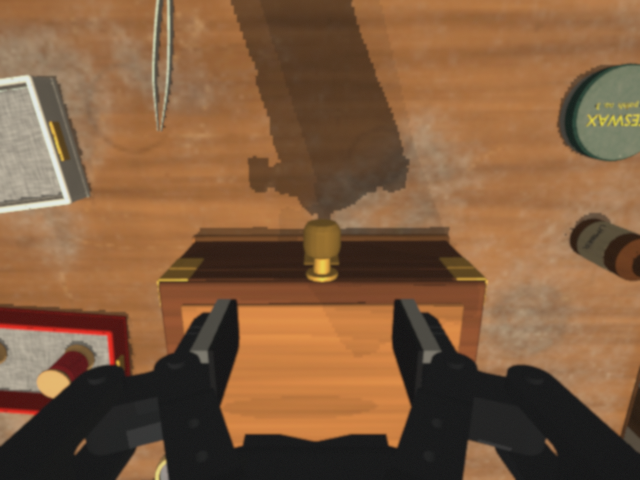

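The knob shows at (322,238) and the lid's front edge runs level from (160,281) to (485,280), so the jaws are square to the case.

```bash
python3 - <<'E'
from h import *
import pickle
o,p,d=pickle.load(open('pics/w8.pkl','rb')); W=cam('wrist',o);T=cam('top');S=cam('scene')
for u in ((322,226),(322,238),(322,250),(305,238),(340,238),(322,265)): print(u,dep(W,u,d[u[1],u[0]]).round(4))
for u in ((162,282),(484,281),(162,288),(484,288)): print(u,plane(W,u,.099).round(4),dep(W,u,d[u[1],u[0]]).round(4))
print(plane(W,(322,238),.087),tri(W,(322,238),T,(190+295/6,195+482/6)),tri(W,(322,238),S,(200+512/5,250+388/5)))
E
```

```text
(322, 226) [0.4758 0.1719 0.0956]
(322, 238) [0.4824 0.1718 0.1003]
(322, 250) [0.4905 0.1718 0.1   ]
(305, 238) [0.485  0.1608 0.0919]
(340, 238) [0.4861 0.1839 0.089 ]
(322, 265) [0.5036 0.1718 0.093 ]
(162, 282) [0.5123 0.0662 0.099 ] [0.5135 0.065  0.0962]
(484, 281) [0.5135 0.2784 0.099 ] [0.5142 0.2791 0.0974]
(162, 288) [0.5166 0.0657 0.099 ] [0.5171 0.0652 0.098 ]
(484, 288) [0.5186 0.279  0.099 ] [0.5193 0.2797 0.0974]
[0.48662747 0.17199151 0.087     ] (array([0.48501476, 0.17187278, 0.09196854]), np.float64(0.00010422472447629037)) (array([0.48574806, 0.17196214, 0.08883334]), np.float64(0.0005623119411962963))
```

Knob centre is (0.4855, 0.172, 0.0875) with its top at 0.100, as the text's sizes require; the hinge is then at x = 0.696. Descending and pinching.

>>> {"fn": "move_arm", "kwargs": {
  "increments": "0.7 2 5.5 -30 0 0 0; 0.7 0 0 -40 0 0 0; 0.7 0 0 -35 0 0 0; 0.7 0 0 -22 0 0 0; 0.7 0 0 0 0 0 0; 0 0 0 0 0 0 0; 0 0 0 0 0 0 0; 0 0 0 0 0 0 0",
  "newtons": 40
}}

```text
t: 16.65
eef_pos: [0.4863, 0.1708, 0.0905]
tool_rot: [0.001, 0.004, 1.0, -0.001]
contact_force: [-0.4, -8.1, 8.3]
gripper_width: 0.273
```

```bash
python3 - <<'E'
from h import *
o=bot.get_obs()
p,d=vision.read_camera('wrist');print(o['t'],o['eef_pos'],o['tool_rot'],o['gripper_width'],o['contact_force'])
cv2.imwrite('pics/w9.png',p[:,:,::-1])
xh,zh=.696,.075; x0,z0=o['eef_pos'][0],o['eef_pos'][2]
r=np.hypot(xh-x0,z0-zh);f=np.arctan2(z0-zh,xh-x0)
th=np.radians(np.r_[0,1,3,6,9.5,13.25,17,21,25,29,33,37,41,45,48.5,52,55,57.5,59,60]);X=xh-r*np.cos(f+th);Z=zh+r*np.sin(f+th)
print(np.c_[np.degrees(th)[1:],np.diff(X)*1e3,np.diff(Z)*1e3].round(1), X[-1],Z[-1])
E
```

```text
16.65 [0.48626675 0.17083897 0.09049684] [ 6.65324715e-04  4.10090175e-03  9.99990893e-01 -9.76544788e-04] 0.2728049732020911 [-0.43499291 -8.06117581  8.26635418]
[[ 1.   0.3  3.7]
 [ 3.   0.8  7.3]
 [ 6.   1.7 10.9]
 [ 9.5  2.7 12.6]
 [13.2  3.7 13.3]
 [17.   4.6 13. ]
 [21.   5.8 13.5]
 [25.   6.7 13.1]
 [29.   7.6 12.6]
 [33.   8.5 12. ]
 [37.   9.3 11.4]
 [41.  10.1 10.7]
 [45.  10.8 10. ]
 [48.5 10.   8.1]
 [52.  10.5  7.5]
 [55.   9.3  5.9]
 [57.5  8.   4.5]
 [59.   4.9  2.5]
 [60.   3.3  1.6]] 0.6045540332677732 0.2643827376762656
```

View pics/w9.png

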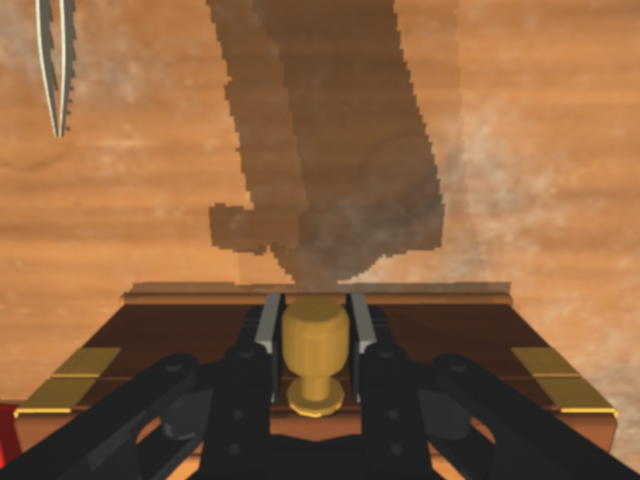

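The knob is pinched squarely at (316,335). I'll raise it along the arc, first half now.

>>> {"fn": "move_arm", "kwargs": {
  "increments": "0 0.3 -1 3.7 0 0 0; 0 0.8 0 7.3 0 0 0; 0 1.7 0 10.9 0 0 0; 0 2.7 0 12.6 0 0 0; 0 3.7 0 13.3 0 0 0; 0 4.6 0 13 0 0 0; 0 5.8 0 13.5 0 0 0; 0 0 0 0 0 0 0"
}}

```text
t: 17.7
eef_pos: [0.505, 0.1707, 0.1643]
tool_rot: [-0.0, 0.004, 1.0, -0.001]
contact_force: [2.2, -5.2, -3.7]
gripper_width: 0.275
```

```bash
python3 - <<'E'
from h import *
o=bot.get_obs()
p,d=vision.read_camera('wrist');print(o['t'],o['eef_pos'],o['tool_rot'],o['gripper_width'],o['contact_force'],o['torque'])
cv2.imwrite('pics/w10.png',p[:,:,::-1])
print(np.degrees(np.arctan2(o['eef_pos'][2]-.075,.696-o['eef_pos'][0])),np.hypot(o['eef_pos'][2]-.075,.696-o['eef_pos'][0]))
E
```

```text
17.7 [0.50499913 0.1706948  0.16430139] [-4.85153704e-05  3.79424327e-03  9.99992549e-01 -7.10004602e-04] 0.27520325731127626 [ 2.21315375 -5.16383834 -3.68522168] [-1.09948231e+00  5.81627421e-05 -8.87602341e-02]
25.058177324472013 0.21084608369742733
```

View pics/w10.png

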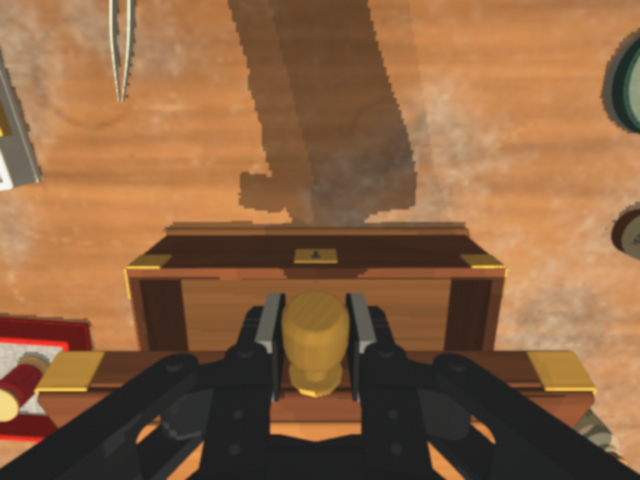

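The lid is following: the case interior is visible, the knob is still between the pads, lid angle about 21° and forces are small. Continuing.

>>> {"fn": "move_arm", "kwargs": {
  "increments": "0 6.7 -0.5 13.1 0 0 0; 0 7.6 0 12.6 0 0 0; 0 8.5 0 12 0 0 0; 0 9.3 0 11.4 0 0 0; 0 10.1 0 10.7 0 0 0; 0 10.8 0 10 0 0 0; 0 10 0 8.1 0 0 0; 0 0 0 0 0 0 0"
}}

```text
t: 18.75
eef_pos: [0.5686, 0.1703, 0.2426]
tool_rot: [0.0, 0.004, 1.0, -0.001]
contact_force: [-0.7, -7.0, -3.3]
gripper_width: 0.278
```

```bash
python3 - <<'E'
from h import *
o=bot.get_obs()
print(o['t'],o['eef_pos'],o['gripper_width'],o['contact_force'],o['torque'])
print(np.degrees(np.arctan2(o['eef_pos'][2]-.075,.696-o['eef_pos'][0])),np.hypot(o['eef_pos'][2]-.075,.696-o['eef_pos'][0]))
r,b=vision.read_camera('scene');cv2.imwrite('pics/s11.png',r[:,:,::-1])
E
```

```text
18.75 [0.56862434 0.17032176 0.24263025] 0.27771491554661504 [-0.7005604  -6.97102328 -3.27474839] [-1.21620336  0.38511009 -0.04025439]
52.77022023564209 0.21053375339650005
```

View pics/s11.png

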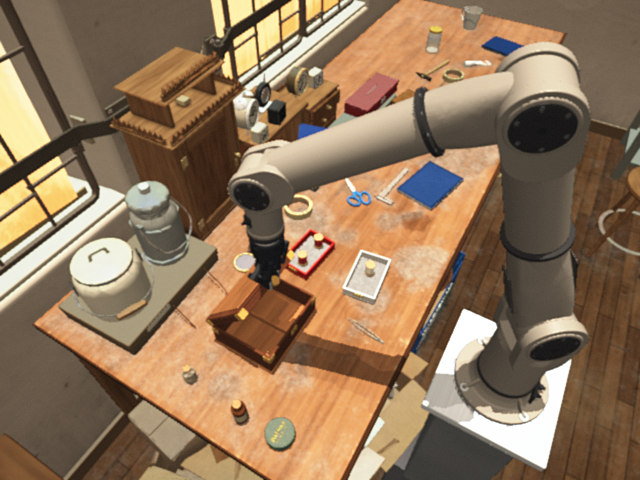

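The lid is at about 48.5° with the knob held and the spools still standing. Last 11.5° now.

>>> {"fn": "move_arm", "kwargs": {
  "increments": "0 10.5 0 7.5 0 0 0; 0 9.3 0 5.9 0 0 0; 0 8 0 4.5 0 0 0; 0 4.9 0 2.5 0 0 0; 0 3.3 0 1.6 0 0 0; 0 0 0 0 0 0 0; 0 0 0 0 0 0 0; 0 0 0 0 0 0 0"
}}

```text
t: 19.8
eef_pos: [0.6038, 0.1701, 0.2642]
tool_rot: [-0.0, 0.004, 1.0, -0.001]
contact_force: [-0.8, -5.6, -1.1]
gripper_width: 0.275
```

```bash
python3 - <<'E'
from h import *
import pickle
o=bot.get_obs()
print(o['t'],o['eef_pos'],o['gripper_width'],o['contact_force'],o['torque'],abs(o['joint_vel']).max())
print(np.degrees(np.arctan2(o['eef_pos'][2]-.075,.696-o['eef_pos'][0])),np.hypot(o['eef_pos'][2]-.075,.696-o['eef_pos'][0]))
for n in ('scene','wrist'):
  r,b=vision.read_camera(n);pickle.dump((o,r,b),open(f'pics/{n}12.pkl','wb'));cv2.imwrite(f'pics/{n}12.png',r[:,:,::-1])
s=cv2.imread('pics/scene12.png');cv2.imwrite('pics/s12c.png',cv2.resize(s[220:370,195:395],None,fx=4,fy=4,interpolation=cv2.INTER_CUBIC))
E
```

```text
19.8 [0.60380115 0.17014423 0.2641571 ] 0.2748364877477894 [-0.75558642 -5.63703899 -1.10496412] [-1.2785324   0.39159419 -0.03718561] 0.0018071057911888935
64.0144957862256 0.21043059713128878
```

View pics/s12c.png

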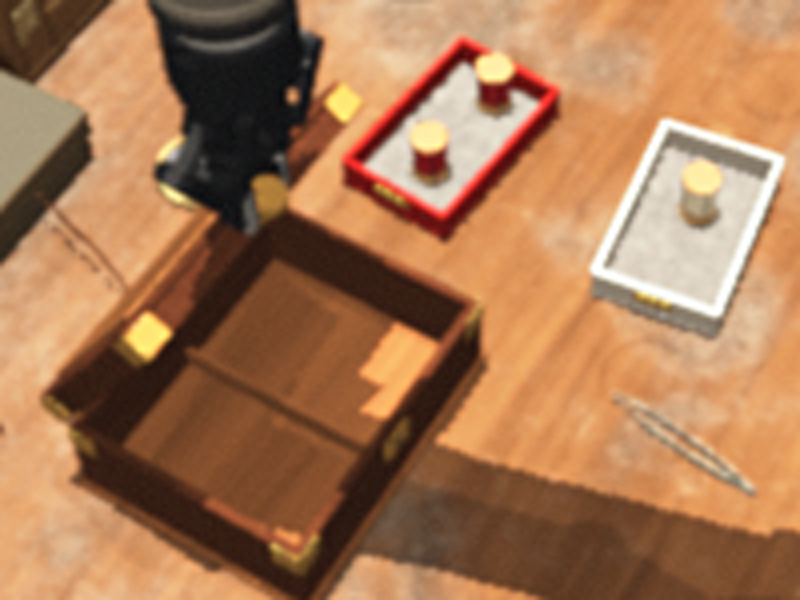

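View pics/wrist12.png

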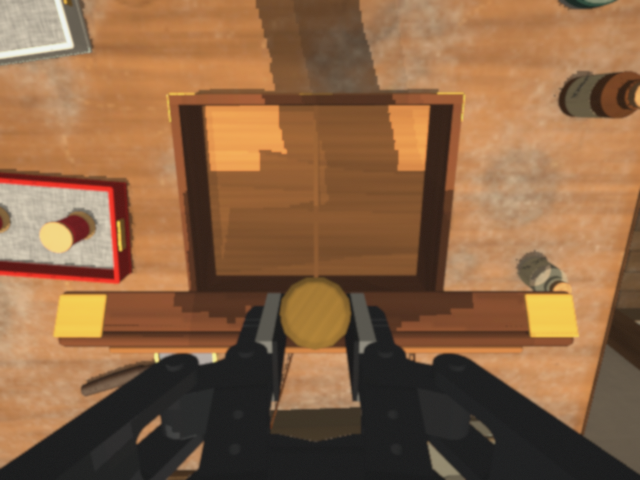

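```bash
python3 - <<'E'
from h import *
import pickle
o,p,d=pickle.load(open('pics/wrist12.pkl','rb'));W=cam('wrist',o)
P=np.array([dep(W,(u,v),d[v,u]) for v in range(297,331,2) for u in list(range(110,240,5))+list(range(400,520,5)) if d[v,u]>0])
P=P[np.abs(P[:,2]-np.median(P[:,2]))<.02]
c=P.mean(0);n=np.linalg.svd(P-c)[2][2];n*=np.sign(n[2]);print(c,n,'lid angle',np.degrees(np.arctan2(n[2],-n[0])),np.abs((P-c)@n).max())
# knob top face, axis end at 38 mm ahead of face
for u in ((316,300),(316,312),(316,330)): print(dep(W,u,d[u[1],u[0]]))
E
```

```text
[0.60845079 0.16833851 0.23560654] [-0.52467232  0.00278093  0.85129973] lid angle 58.3536771181509 0.0024596528873882745
[0.58725145 0.17147871 0.26591308]
[0.58954004 0.17146066 0.27010274]
[0.59520298 0.17142099 0.27191067]
```

The lid's front face measures 58.4° (knob end face about 58.3°), against about 60° from the arm's pose. A small 1.2° nudge brings it closer, then I'll recheck.

>>> {"fn": "move_arm", "kwargs": {
  "increments": "0 1 0 0.6 0 0 0; 0 1.5 0 0.8 0 0 0; 0 1 0 0.5 0 0 0; 0 0 0 0 0 0 0; 0 0 0 0 0 0 0; 0 0 0 0 0 0 0; 0 0 0 0 0 0 0; 0 0 0 0 0 0 0"
}}

```text
t: 20.9
eef_pos: [0.6073, 0.1701, 0.2658]
tool_rot: [-0.0, 0.004, 1.0, -0.001]
contact_force: [-0.7, -6.4, -3.4]
gripper_width: 0.275
```

```bash
python3 - <<'E'
from h import *
for i in range(3):
    o=bot.get_obs();p,d=vision.read_camera('wrist');W=cam('wrist',o)
    P=np.array([dep(W,(u,v),d[v,u]) for v in range(297,331,2) for u in list(range(110,240,5))+list(range(400,520,5)) if d[v,u]>0])
    P=P[np.abs(P[:,2]-np.median(P[:,2]))<.02]
    c=P.mean(0);n=np.linalg.svd(P-c)[2][2];n*=np.sign(n[2]);print(o['t'],o['eef_pos'],'lid angle',np.degrees(np.arctan2(n[2],-n[0])),o['contact_force'],o['gripper_width'])
r,b=vision.read_camera('scene');cv2.imwrite('pics/s13.png',cv2.resize(r[220:370,195:395,::-1],None,fx=4,fy=4,interpolation=cv2.INTER_CUBIC))
E
```

```text
20.9 [0.60729363 0.17010505 0.26582979] lid angle 60.26114019841317 [-0.65773546 -6.40117444 -3.44722753] 0.2752308480903621
20.95 [0.60729012 0.17013448 0.26584218] lid angle 60.112077933019606 [ 0.01347266 -6.27523234 -3.51050915] 0.2716926182652217
21.0 [0.60728774 0.17011876 0.26586105] lid angle 60.88704649056869 [-0.49775607 -5.01891674 -3.12502881] 0.27791946632501413
```

View pics/s13.png

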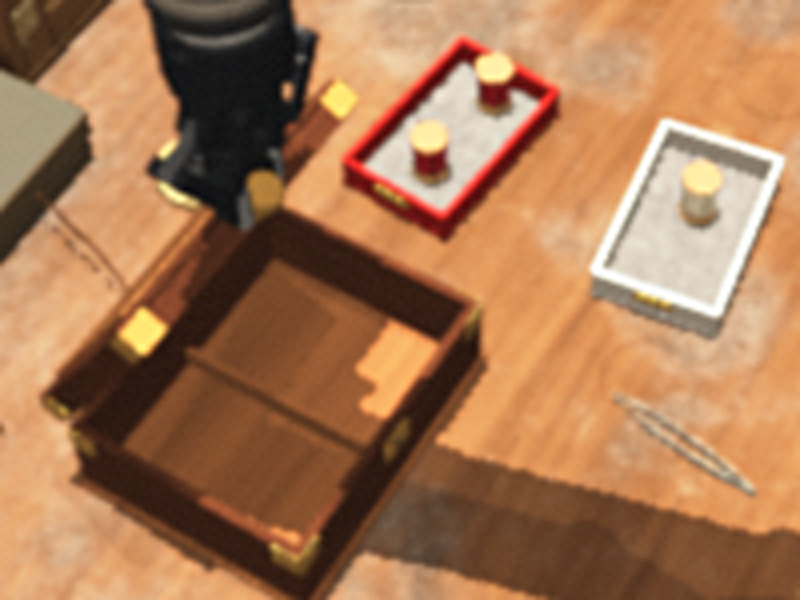

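The lid is steady at about 60°, the knob is still pinched, and all three spools stand in their trays. Handing in.

```bash
python3 -c "
from station import bot
print(bot.hand_in())"
```

```text
the job is handed in; nothing more can be done
None
```

The job is done and handed in at about 21 s. Both red spools stand on end in the red tray and the white one in the white tray. The arm is still holding the lid open by its knob at about 60°.

- **Lid:** the last three wrist-camera readings of the lid's front face gave 60.3°, 60.1° and 60.9°, with the arm not moving. Before a final small nudge the arm's pose implied about 60°, but the camera read 58.4°. I went by the camera and nudged it up slightly.
- **Knob:** it is pinched at 40 N and reads 23 mm between the pads, slightly under its stated 25 mm. A sideways force of about 5–6 N remains because the jaws sit roughly 1 mm off centre.
- **Spools:** the last scene view shows all three upright, and the trays and tweezers look where they were. Red spool a sits about 50 mm from its tray's middle, a little nearer the end than I planned but inside the 67 mm limit.
- **Not measured:** I checked the other items on the table only by eye in the pictures.

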